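# Turn over the copper plaque at the edge of the turning board

## Robot

A 7-joint arm with a two-finger parallel gripper is mounted at the origin on the work surface. World frame = base frame: x ahead of the robot, y to its left, z up, the work surface at z = 0. Lengths are in m, angles in rad, forces in N, time in s.
With the tool pointing down it reaches from about 0.425 to 0.925 m from the base axis. Payload 6.8 kg.
Tool frame: the origin (TCP) lies midway between the tips of the shut fingers; the grasp point (between the pads) lies 19 mm behind it; z points along the fingers, y is the line along which they close (so a half turn about z gives the same grasp; the last joint's range is limited). The gripper opens to 88 mm and grips with 3 to 60 N. Pads are 20 mm wide; open, the fingers measure 115 mm over their backs; the gripper's body (75 mm by 178 mm) begins 61 mm behind the grasp point.
Start: joints at [1.191, 0.477, 0.022, 1.555, -0.011, 1.109, -0.083], TCP at [0.181, -0.65, 0.192] pointing down, gripper open.
Joint ranges: [-2.96, 2.96], [-0.34, 2.1], [-1.41, 1.46], [0.24, 2.44], [-1.37, 4.51], [0.17, 1.92], [-2.96, 2.96]. Speed limits (rad/s): [2.39, 2.39, 3.14, 3.14, 3.14, 3.14, 3.14].

## Interface

Orientations are given as a 3x3 rotation matrix whose columns are the frame's x, y, z axes.
In Python, from workcell import r, imaging, ticket gives the robot as it stands. The module is installed in compiled form; this text tells all that it offers.
- The arm moves only by the tool send_rows, never from a script. Its argument "series" is one flat list of numbers, 4 for each row, row after row: the shift along the tool's x, y, z each as a share of 100 mm, from -1 to 1, then the turn about the tool's z as a share of pi rad, from -1 to 1. In form: [x, y, z, turn, x, y, z, turn, ...]. A call has exactly 10 rows; each row is the pose to reach, as a shift and turn from the pose commanded when the call began, along the tool's axes at that moment, turning the shorter way round; what a row does not reach only later rows make up. A row lasts 1/10 s, in which the tool goes at most 50 mm and 8.59 degrees, less where a joint would pass 70% of its speed; a pose out of reach is approached as far as the arm can. A call with a number of a shift or a turn outside -1 to 1 is refused whole. A call with a gripper value outside its range is refused whole. "hand" is the closure, from 0 (fully open) to 1 (shut), set as the call begins (left out, the last holds). The fingers move at their own pace and stop on an object; "squeeze" is the grip in N (left out, the last holds). Time passes only in rows, so rows that repeat a pose let the fingers close, or fill a call up. It gives the time, the measured TCP pose, the force, the opening and the grip force at its end, in the units of the state.
- r.get_state(): the state, without advancing time (a new reading comes with each control period).
- imaging.capture(name): name is "scene" or "top" or "wrist"; returns the picture (384x512x3 uint8, blue, green, red); there is no depth.
- imaging.camera_info(name): a dict with "fx", "fy", "cx", "cy" (pixels), "R" (3x3) and "t" (3): a world point X has camera coordinates R X + t. Camera axes: x right, y down, z forward; pixel columns grow to the right and rows downward; lengths in m; the calibration is good to about 2 mm. A picture is of the moment at which its call begins: read the wrist's pose just before it. camera_info takes no time and is no camera call; for the wrist camera it gives the pose at the moment of the call.
- ticket.sign_off(): hands the job in; it is judged then, once.
The state is a dict: "time_s": time; "joint_positions": joint angles; "qd": joint speeds; "joint_efforts": joint torques, N m; "tcp_pos": TCP position; "orientation": TCP orientation; "force": force on the tool from outside, world axes, zero at the start; "moment": the same for the moment, N m; "opening": finger opening in m; "gripper_force": force on a finger pad.
Only numpy, scipy, OpenCV 4.12 (cv2) and the standard library are available. Lean on these libraries where they do the work, as an engineer would, in place of code of your own. Each camera call takes 0.05 s, during which the arm holds its last target. There are 200 camera calls.

## Task

One of the three plaques on the rubber-topped board, the copper one, still lies face down. Without lifting it off flat, slide it to the robot's left until about a third of its length sticks out over the board's left edge, then get under the overhang and flip it over, so that it ends lying flat, face up, wholly on the board. Leave the brass and steel plaques where they are, and do not let the copper one drop off the board.

Things in the scene. Friction and masses are not known exactly. Their poses are not given: they have to be found in the camera images.
- board_edge (a point): middle of the upper edge on the left side (robot's left, +y) of the fixed turning board, a solid block with a black rubber top, 220 mm deep (along this point's x axis, which runs level from the edge into the board, roughly to the robot's right), 340 mm wide (along its y axis, along the edge), top face 70 mm above the bench and at this point's height; z up. The side face below the edge is upright and there is only free bench to its left
- copper_mid (a point): copper plaque, a flat metal plate 90 x 60 x 5 mm (90 along its x axis, 60 along its y), about 0.2 kg, lying on the board. Point: the middle of the plate, half-way through its thickness. Starts face down, its plain copper back up and its long side within 6 degrees of square to that edge; z axis points out of the plain back, so z up = face down and z down = face up (blue enamel panel with white disc). No other plate is within 25 mm of it
- brass_mid (a point): brass plaque, a flat metal plate 90 x 60 x 5 mm (90 along its x axis, 60 along its y), about 0.2 kg, lying on the board. Point: the middle of the plate, half-way through its thickness; already face up (blue enamel with white disc showing, z axis up). A bystander
- steel_mid (a point): grey steel plaque, a flat metal plate 90 x 60 x 5 mm (90 along its x axis, 60 along its y), about 0.2 kg, lying on the board. Point: the middle of the plate, half-way through its thickness; already face up (blue enamel with white disc showing, z axis up). A bystander
Not all that is in view belongs to the job. There is more than one size of the part that bears copper_mid; the job needs the largest.

How it is judged:
On the way:
1. the copper plaque, still flat and face down, sticks out at least 20 mm over the left edge (x of copper_mid in the frame of board_edge between -0.02 and 0.025 m and angle between copper_mid's own z axis and vertical below 0.17 rad and z of copper_mid in the frame of board_edge between -0.006 and 0.012 m), for 0.2 s.
At the end, for the whole second after the job is handed in: The copper plaque rests face up on the board's rubber top, level within 10 degrees, not on another plate, its middle 35 to 185 mm in from the left edge and within 150 mm of the board's centre line, at rest (angle between copper_mid's own z axis and vertical above 2.96 rad and x of copper_mid in the frame of board_edge between 0.035 and 0.185 m and y of copper_mid in the frame of board_edge between -0.15 and 0.15 m and z of copper_mid in the frame of board_edge between -0.003 and 0.0065 m and linear speed of copper_plaque below 0.02 m/s); the robot touches nothing.
It fails at once if the brass plaque moved more than 15 mm (distance of brass_mid from where it was at the start of the episode above 0.015 m).
It fails at once if the steel plaque moved more than 15 mm (distance of steel_mid from where it was at the start of the episode above 0.015 m).
It fails at once if the copper plaque dropped off the board (z of copper_mid in the frame of board_edge below -0.03 m).
It fails at once if the copper plaque lifted off flat, face down, more than 25 mm (angle between copper_mid's own z axis and vertical below 0.17 rad and z of copper_mid in the frame of board_edge above 0.025 m).
It also fails if it takes over 56 s, if anything falls off the work surface, if the arm or the gripper's body presses on something with over 40 N, if the wrist force passes 120 N, or if a joint passes its speed limit or range.

## Working session

There is one attempt and no reset: what is moved stays moved. The work goes in short steps, Python scripts to look and compute and a tool call to move; the robot and the scene stay as the last step left them, time stands still between calls to the robot, and variables do not carry over. Pictures are saved under pics/ and viewed, at most 10 in all, crops included, and the job is handed in when it is done.

Besides the shell and the picture viewer there is one more tool, called after "Request:" by a JSON object that holds its "fn" and its "kwargs", one argument or row to a line. send_rows: Moves the arm, as the interface text tells. Shift numbers are shares of 100 mm and turn numbers shares of pi rad, none past 1 either way. Its arguments: {"type":"object","properties":{"series":{"type":"array","items":{"type":"number","minimum":-1,"maximum":1}},"hand":{"type":"number"},"squeeze":{"type":"number"}},"required":["series"]}

```bash
mkdir -p pics
python3 - <<'E'
from workcell import r, imaging
import cv2, numpy as np
s=r.get_state(); print(s['time_s'],s['tcp_pos'],np.round(s['orientation'],3).tolist(),s['opening'])
for n in('top','scene'):
    im=imaging.capture(n); cv2.imwrite(f'pics/{n}0.png',im)
    c=imaging.camera_info(n); print(n,c['fx'],c['fy'],c['cx'],c['cy'],np.round(c['R'],4).tolist(),np.round(c['t'],4))
a=cv2.imread('pics/top0.png');b=cv2.imread('pics/scene0.png')
cv2.imwrite('pics/both0.png',cv2.resize(np.vstack([a,b]),None,fx=.78,fy=.78))
E
```

```text
0.0 [ 0.18104913 -0.64959143  0.1907086 ] [[0.963, 0.269, -0.001], [0.269, -0.963, 0.002], [-0.0, -0.002, -1.0]] 0.08752146011086576
top 379.7056395333321 379.7056395333321 254.93518713927716 195.7436198936093 [[-0.008, -0.9999, -0.0099], [-0.9899, 0.0093, -0.1413], [0.1414, 0.0087, -0.9899]] [0.0528 0.573  0.6814]
scene 490.18509886416734 490.18509886416734 251.42003992124592 188.066293949023 [[-0.8645, 0.5026, 0.0039], [0.4164, 0.7206, -0.5544], [-0.2814, -0.4777, -0.8322]] [ 0.4859 -0.2151  1.1385]
```

View pics/top0.png

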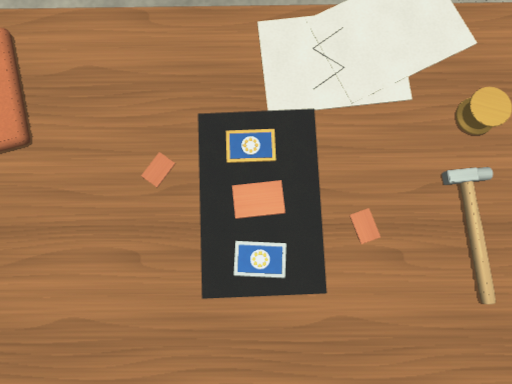

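View pics/scene0.png

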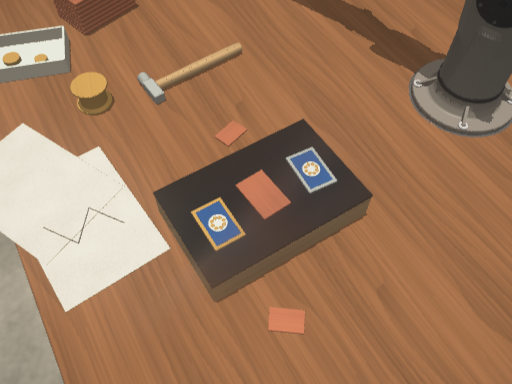

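The top view shows the board at cols 198–325, rows 110–297, with brass on top (251,146), copper in the middle (259,199) and steel at (260,259). The board's left edge (+y) is at col ~200. The small copper cards at (158,170) and (365,226) are decoys on the bench. The scene view agrees.

```bash
cat > h.py <<'E'
from workcell import r, imaging
import cv2, numpy as np
def ray(c,uv,z):
    R=np.array(c['R']);t=np.array(c['t']);o=-R.T@t
    d=R.T@np.array([(uv[0]-c['cx'])/c['fx'],(uv[1]-c['cy'])/c['fy'],1]); return (o+d*(z-o[2])/d[2])
def rect(c,m,z):
    k=max(cv2.findContours(m,cv2.RETR_EXTERNAL,cv2.CHAIN_APPROX_NONE)[0],key=cv2.contourArea)
    p=np.array([ray(c,q,z)[:2] for q in k[:,0]],np.float32)
    return cv2.minAreaRect(p*1000)
def copper(im):
    h=cv2.cvtColor(im,cv2.COLOR_BGR2HSV); return h
E
python3 - <<'E'
from h import *
im=cv2.imread('pics/top0.png');h=cv2.cvtColor(im,cv2.COLOR_BGR2HSV);c=imaging.camera_info('top')
print(h[199,259],h[60,8],h[250,100],h[280,220])
dark=(h[...,2]<40).astype('uint8')*255
dark=cv2.morphologyEx(dark,cv2.MORPH_OPEN,np.ones((5,5)))
b=rect(c,dark,.07);print('board',b,cv2.boxPoints(b).round(1).tolist())
cu=cv2.inRange(h,(0,140,150),(14,255,255));cu[:,:195]=0;cu[:,330:]=0
for n,m in(('cu',cu),):
    q=rect(c,m,.075);print(n,q,cv2.boxPoints(q).round(1).tolist())
E
```

```text
[ 11 136 233] [ 10 150 179] [ 14 141 159] [60 11 48]Traceback (most recent call last):
  File "<stdin>", line 6, in <module>
  File "h.py", line 7, in rect
    k=max(cv2.findContours(m,cv2.RETR_EXTERNAL,cv2.CHAIN_APPROX_NONE)[0],key=cv2.contourArea)
ValueError: max() iterable argument is empty
```

Run:
```python
from h import *
im=cv2.imread('pics/top0.png');h=cv2.cvtColor(im,cv2.COLOR_BGR2HSV);c=imaging.camera_info('top')
dark=(h[...,2]<75).astype('uint8')*255
dark=cv2.morphologyEx(dark,cv2.MORPH_OPEN,np.ones((5,5)))
b=rect(c,dark,.07);print('board',b,cv2.boxPoints(b).round(1).tolist())
M=np.zeros_like(dark);M[112:294,205:318]=255
cu=cv2.inRange(h,(0,90,200),(14,255,255))&M
q=rect(c,cu,.075);print('cu',q,cv2.boxPoints(q).round(1).tolist())
bl=cv2.inRange(h,(100,100,50),(130,255,255))&M
for sl in(slice(0,190),slice(220,384)):
    m=bl*0;m[sl]=bl[sl];q=rect(c,m,.075);print(q)
```

```text
board ((561.2515258789062, 38.863746643066406), (338.1029968261719, 217.76806640625), 1.9242292642593384) [[388.6000061035156, 142.0], [396.0, -75.5999984741211], [733.9000244140625, -64.30000305175781], [726.5999755859375, 153.39999389648438]]
cu ((563.3494873046875, 42.06937789916992), (58.86912536621094, 88.84667205810547), 5.660670757293701) [[529.7000122070312, 83.4000015258789], [538.4000244140625, -5.0], [597.0, 0.800000011920929], [588.2999877929688, 89.19999694824219]]
((663.4025268554688, 54.95596694946289), (45.78186798095703, 75.65377807617188), 0.07278832793235779)
((455.5740966796875, 39.99607467651367), (77.15894317626953, 47.11367416381836), 86.89625549316406)
```

Request:
{"fn": "send_rows", "kwargs": {
  "series": [0.1,-0.1,0,-0.0445,0.2,-0.2,0,-0.089,0.3,-0.3,0,-0.1334,0.4,-0.4,0,-0.178,0.5,-0.5,0,-0.2224,0.6,-0.6,0,-0.267,0.7,-0.7,0,-0.3114,0.8,-0.8,0,-0.356,0.9,-0.9,0,-0.4,0.98,-1,0,-0.4448],
  "hand": 0.13
}}

```text
time_s: 1.1
tcp_pos: [0.2491, -0.5267, 0.1913]
orientation: [[-0.104, 0.995, -0.0], [0.995, 0.104, 0.001], [0.001, -0.0, -1.0]]
force: [0.6, 0.0, -0.3]
opening: 0.0765
gripper_force: 0.0
```

Request:
{"fn": "send_rows", "kwargs": {
  "series": [0.2,0.12,0,0,0.4,0.24,0,0,0.6,0.36,0,0,0.8,0.5,0,0,1,0.62,0,0,1,0.68,0,0,1,0.68,0,0,1,0.68,0,0,1,0.68,0,0,1,0.68,0,0]
}}

```text
time_s: 2.1
tcp_pos: [0.306, -0.4222, 0.1915]
orientation: [[-0.097, 0.995, -0.0], [0.995, 0.097, 0.0], [0.0, -0.0, -1.0]]
force: [0.6, -0.1, 0.4]
opening: 0.0762
gripper_force: 0.0
```

Request:
{"fn": "send_rows", "kwargs": {
  "series": [0.2,0.14,0,0,0.4,0.28,0,0,0.6,0.42,0,0,0.8,0.56,0,0,1,0.69,0,0,1,0.69,0,0,1,0.69,0,0,1,0.69,0,0,1,0.69,0,0,1,0.69,0,0]
}}

```text
time_s: 3.1
tcp_pos: [0.365, -0.3159, 0.1916]
orientation: [[-0.097, 0.995, -0.0], [0.995, 0.097, -0.0], [-0.0, -0.0, -1.0]]
force: [-0.3, 0.3, 0.2]
opening: 0.0765
gripper_force: 0.0
```

Request:
{"fn": "send_rows", "kwargs": {
  "series": [0.2,0.14,0,0,0.4,0.28,0,0,0.6,0.42,0,0,0.8,0.56,0,0,1,0.69,0,0,1,0.69,0,0,1,0.69,0,0,1,0.69,0,0,1,0.69,0,0,1,0.69,0,0]
}}

```text
time_s: 4.1
tcp_pos: [0.4239, -0.2096, 0.1916]
orientation: [[-0.097, 0.995, -0.0], [0.995, 0.097, -0.0], [-0.0, -0.0, -1.0]]
force: [0.5, 0.1, 0.4]
opening: 0.0764
gripper_force: 0.0
```

Request:
{"fn": "send_rows", "kwargs": {
  "series": [0.2,0.14,0,0,0.4,0.28,0,0,0.6,0.42,0,0,0.8,0.56,0,0,1,0.69,0,0,1,0.69,0,0,1,0.69,0,0,1,0.69,0,0,1,0.69,0,0,1,0.69,0,0]
}}

```text
time_s: 5.1
tcp_pos: [0.4828, -0.1035, 0.1916]
orientation: [[-0.097, 0.995, -0.0], [0.995, 0.097, -0.0], [-0.0, -0.0, -1.0]]
force: [0.6, -0.2, -0.2]
opening: 0.0766
gripper_force: 0.0
```

Request:
{"fn": "send_rows", "kwargs": {
  "series": [0.2,0.14,0,0,0.4,0.28,0,0,0.6,0.42,0,0,0.8,0.56,0,0,1,0.69,0,0,1,0.69,0,0,1,0.69,0,0,1,0.69,0,0,1,0.69,0,0,1,0.69,0,0]
}}

```text
time_s: 6.1
tcp_pos: [0.5418, 0.0027, 0.1917]
orientation: [[-0.097, 0.995, -0.0], [0.995, 0.097, -0.001], [-0.001, -0.0, -1.0]]
force: [-0.4, -0.7, 0.5]
opening: 0.0766
gripper_force: 0.0
```

Request:
{"fn": "send_rows", "kwargs": {
  "series": [0.15,0.1,0,0,0.3,0.2,0,0,0.37,0.25,0.1,0,0.37,0.25,0.25,0,0.37,0.25,0.4,0,0.37,0.25,0.55,0,0.37,0.25,0.7,0,0.37,0.25,0.85,0,0.37,0.25,0.95,0,0.37,0.25,0.95,0]
}}

```text
time_s: 7.1
tcp_pos: [0.5621, 0.0428, 0.0949]
orientation: [[-0.098, 0.995, -0.003], [0.995, 0.098, -0.0], [0.0, -0.003, -1.0]]
force: [0.7, 0.4, -0.1]
opening: 0.0766
gripper_force: 0.0
```

Run:
```python
from h import *
cv2.imwrite('pics/w1.png',imaging.capture('wrist'))
```

```text
(no output)
```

View pics/w1.png

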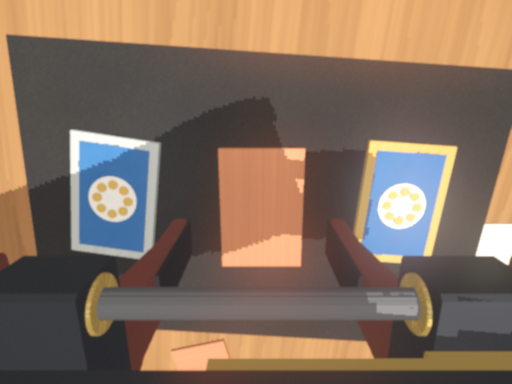

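The copper plate (rows 148–267, cols 219–305) sits centred between the fingertips (cols ~185 and 328), with brass and steel clear outside. Descending now.

Request:
{"fn": "send_rows", "kwargs": {
  "series": [0,0,0.04,0,0,0,0.08,0,0,0,0.12,0,0,0,0.15,0,0,0,0.17,0,0,0,0.19,0,0,0,0.21,0,0,0,0.22,0,0,0,0.22,0,0,0,0.22,0]
}}

```text
time_s: 8.15
tcp_pos: [0.5633, 0.0431, 0.0747]
orientation: [[-0.098, 0.995, 0.0], [0.995, 0.098, -0.0], [-0.0, 0.0, -1.0]]
force: [0.3, -0.4, -0.2]
opening: 0.0761
gripper_force: 0.0
```

Request:
{"fn": "send_rows", "kwargs": {
  "series": [0,0,0.01,0,0,0,0.02,0,0,0,0.03,0,0,0,0.03,0,0,0,0.03,0,0,0,0.03,0,0,0,0.03,0,0,0,0.03,0,0,0,0.03,0,0,0,0.03,0]
}}

```text
time_s: 9.15
tcp_pos: [0.5633, 0.043, 0.0717]
orientation: [[-0.098, 0.995, 0.0], [0.995, 0.098, -0.0], [-0.0, 0.0, -1.0]]
force: [0.7, -0.3, -1.1]
opening: 0.0764
gripper_force: 0.0
```

Request:
{"fn": "send_rows", "kwargs": {
  "series": [0,0,0,0,0,0,0,0,0,0,0,0,0,0,0,0,0,0,0,0,0,0,0,0,0,0,0,0,0,0,0,0,0,0,0,0,0,0,0,0],
  "hand": 0.5,
  "squeeze": 10
}}

```text
time_s: 10.15
tcp_pos: [0.5633, 0.0431, 0.0717]
orientation: [[-0.098, 0.995, 0.0], [0.995, 0.098, -0.0], [-0.0, 0.0, -1.0]]
force: [-0.2, 0.3, -0.4]
opening: 0.0435
gripper_force: 0.0
```

Run:
```python
from h import *
a=imaging.capture('wrist');b=imaging.capture('scene')
cv2.imwrite('pics/w2.png',np.vstack([a[100:],cv2.resize(b[100:250,120:420],(512,256))]))
```

```text
(no output)
```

View pics/w2.png

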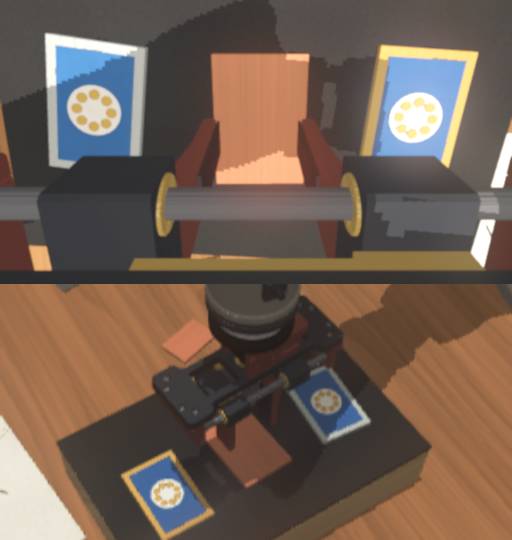

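The fingertips closed over the top of the plate, so the tips sit higher than I assumed. I'll feel for the plate's top.

Request:
{"fn": "send_rows", "kwargs": {
  "series": [0,0,0.005,0,0,0,0.01,0,0,0,0.015,0,0,0,0.02,0,0,0,0.025,0,0,0,0.03,0,0,0,0.03,0,0,0,0.03,0,0,0,0.03,0,0,0,0.03,0]
}}

```text
time_s: 11.25
tcp_pos: [0.5633, 0.043, 0.0687]
orientation: [[-0.098, 0.995, 0.0], [0.995, 0.098, -0.0], [-0.0, 0.0, -1.0]]
force: [0.3, 0.7, 0.9]
opening: 0.044
gripper_force: 0.0
```

Request:
{"fn": "send_rows", "kwargs": {
  "series": [0,0,0.005,0,0,0,0.01,0,0,0,0.015,0,0,0,0.02,0,0,0,0.025,0,0,0,0.03,0,0,0,0.035,0,0,0,0.04,0,0,0,0.045,0,0,0,0.05,0]
}}

```text
time_s: 12.25
tcp_pos: [0.5633, 0.043, 0.0636]
orientation: [[-0.098, 0.995, 0.0], [0.995, 0.098, -0.0], [-0.0, 0.0, -1.0]]
force: [-0.3, -0.1, -0.3]
opening: 0.0443
gripper_force: 0.0
```

Request:
{"fn": "send_rows", "kwargs": {
  "series": [0,0,0.01,0,0,0,0.02,0,0,0,0.03,0,0,0,0.035,0,0,0,0.04,0,0,0,0.045,0,0,0,0.05,0,0,0,0.055,0,0,0,0.06,0,0,0,0.06,0]
}}

```text
time_s: 13.25
tcp_pos: [0.5632, 0.043, 0.0576]
orientation: [[-0.098, 0.995, -0.0], [0.995, 0.098, -0.0], [0.0, -0.0, -1.0]]
force: [-0.3, -0.5, 0.5]
opening: 0.0441
gripper_force: 0.0
```

Run:
```python
from h import *
s=r.get_state();print(s['tcp_pos'],s['force'])
a=imaging.capture('wrist');b=imaging.capture('scene')
cv2.imwrite('pics/w3.png',np.vstack([a[150:],cv2.resize(b[120:240,160:360],(512,307))]))
```

```text
[0.56321897 0.0430405  0.0575806 ] [-0.25370474 -0.46513402  0.49163955]
```

View pics/w3.png

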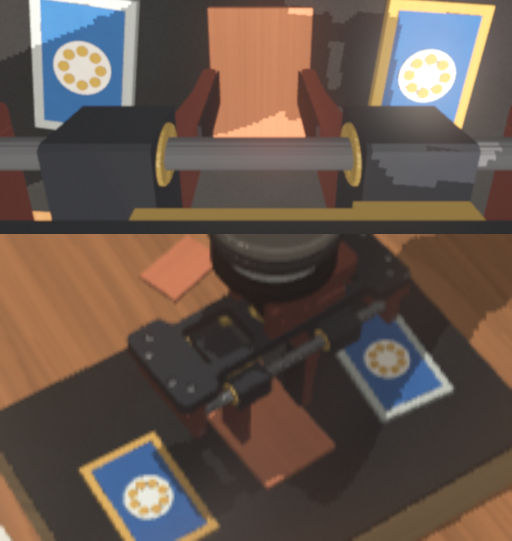

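Run:
```python
from h import *
s=r.get_state();c=imaging.camera_info('wrist');R=np.array(c['R']);t=np.array(c['t'])
print('cam pos',-R.T@t, 'fwd',R[2])
P=np.array(s['tcp_pos']);O=np.array(s['orientation'])
def pr(X):
    q=R@X+t;return (q[:2]/q[2]*c['fx']+[c['cx'],c['cy']]).round(0)
for z in(0,-.01,-.019,-.03,-.05,-.08):
    print(z,[pr(P+O@np.array([x,y,z])).tolist() for y in(-.022,.022) for x in (-.01,.01)])
print('plate',[pr(np.array([x,y,.075])).tolist() for x,y in((.5297,.0834),(.5384,-.005),(.597,.0008),(.5883,.0892))])
```

```text
cam pos [0.55522778 0.11580247 0.25046265] fwd [ 0.02633092 -0.26812811 -0.96302336]
0 [[227.0, 231.0], [226.0, 203.0], [292.0, 231.0], [293.0, 203.0]]
-0.01 [[225.0, 237.0], [224.0, 208.0], [294.0, 237.0], [295.0, 208.0]]
-0.019 [[224.0, 243.0], [223.0, 213.0], [296.0, 243.0], [297.0, 213.0]]
-0.03 [[222.0, 252.0], [221.0, 219.0], [298.0, 252.0], [299.0, 219.0]]
-0.05 [[217.0, 270.0], [216.0, 234.0], [303.0, 270.0], [304.0, 234.0]]
-0.08 [[208.0, 307.0], [206.0, 264.0], [312.0, 307.0], [315.0, 264.0]]
plate [[208.0, 156.0], [214.0, 292.0], [305.0, 292.0], [311.0, 156.0]]
```

Run:
```python
from h import *
a=imaging.capture('wrist');cv2.imwrite('pics/w4full.png',a)
g=np.clip(a[190:300,160:360].astype(float)*1.8,0,255).astype('uint8')
cv2.imwrite('pics/w4.png',cv2.resize(g,None,fx=4,fy=4,interpolation=cv2.INTER_CUBIC))
```

```text
(no output)
```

View pics/w4.png

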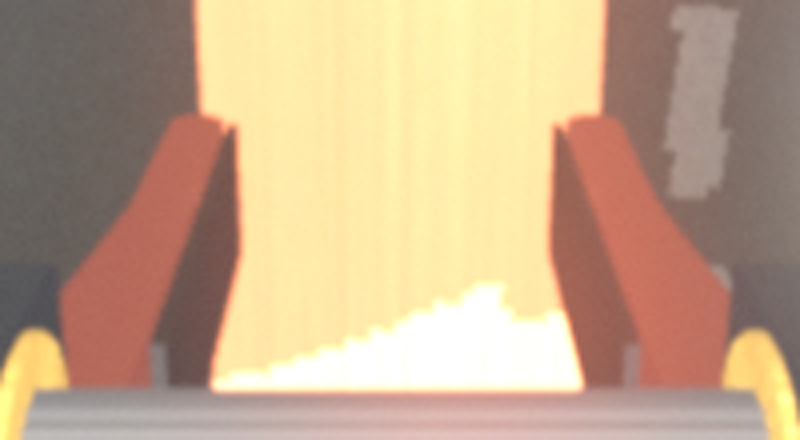

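The wrist crop shows the pad tips' inner corners at about (219,221) and (220,252). That matches a point 30 mm behind the reported TCP, so the true tips are at TCP z + 0.03. I'll reopen the fingers and go lower.

Request:
{"fn": "send_rows", "kwargs": {
  "series": [0,0,0,0,0,0,0,0,0,0,0,0,0,0,0,0,0,0,0,0,0,0,0.03,0,0,0,0.06,0,0,0,0.09,0,0,0,0.11,0,0,0,0.12,0],
  "hand": 0.13
}}

```text
time_s: 14.4
tcp_pos: [0.5631, 0.043, 0.0453]
orientation: [[-0.098, 0.995, -0.0], [0.995, 0.098, -0.0], [0.0, -0.0, -1.0]]
force: [-0.6, 0.5, 0.6]
opening: 0.0766
gripper_force: 0.0
```

Request:
{"fn": "send_rows", "kwargs": {
  "series": [0,0,0.005,0,0,0,0.01,0,0,0,0.015,0,0,0,0.02,0,0,0,0.025,0,0,0,0.025,0,0,0,0.025,0,0,0,0.025,0,0,0,0.025,0,0,0,0.025,0]
}}

```text
time_s: 15.4
tcp_pos: [0.5633, 0.043, 0.0432]
orientation: [[-0.098, 0.995, 0.0], [0.995, 0.098, -0.0], [-0.0, 0.0, -1.0]]
force: [0.8, -0.2, 0.4]
opening: 0.0763
gripper_force: 0.0
```

Request:
{"fn": "send_rows", "kwargs": {
  "series": [0,0,0.005,0,0,0,0.01,0,0,0,0.015,0,0,0,0.015,0,0,0,0.015,0,0,0,0.015,0,0,0,0.015,0,0,0,0.015,0,0,0,0.015,0,0,0,0.015,0],
  "hand": 0.5
}}

```text
time_s: 16.4
tcp_pos: [0.5635, 0.0431, 0.0419]
orientation: [[-0.098, 0.995, 0.0], [0.995, 0.098, -0.0], [-0.0, 0.0, -1.0]]
force: [-1.0, 0.5, 5.2]
opening: 0.0596
gripper_force: 10.0
```

Gripped at 59.6 mm. Dragging it about 97 mm to the left.

Request:
{"fn": "send_rows", "kwargs": {
  "series": [0.05,0.003,-0.005,0,0.17,0.01,-0.007,0.003,0.3,0.02,-0.007,0.006,0.43,0.03,-0.007,0.01,0.56,0.035,-0.007,0.013,0.69,0.04,-0.007,0.016,0.81,0.05,-0.007,0.02,0.9,0.055,-0.007,0.021,0.96,0.06,-0.007,0.021,0.97,0.06,-0.007,0.021]
}}

```text
time_s: 17.4
tcp_pos: [0.5591, 0.1416, 0.042]
orientation: [[-0.034, 0.999, -0.001], [0.999, 0.034, 0.001], [0.001, -0.001, -1.0]]
force: [0.2, -0.1, -1.4]
opening: 0.0598
gripper_force: 10.0
```

Run:
```python
from h import *
s=r.get_state();print(s['tcp_pos'],s['force'],s['opening'])
a=imaging.capture('top');b=imaging.capture('wrist')
cv2.imwrite('pics/d1.png',np.vstack([cv2.resize(a[100:260,110:350],(512,341)),cv2.resize(b[100:],(512,256))]))
```

```text
[0.55910198 0.141632   0.04204685] [ 0.21735919 -0.13276538 -1.44138463] 0.05976428539919314
```

View pics/d1.png

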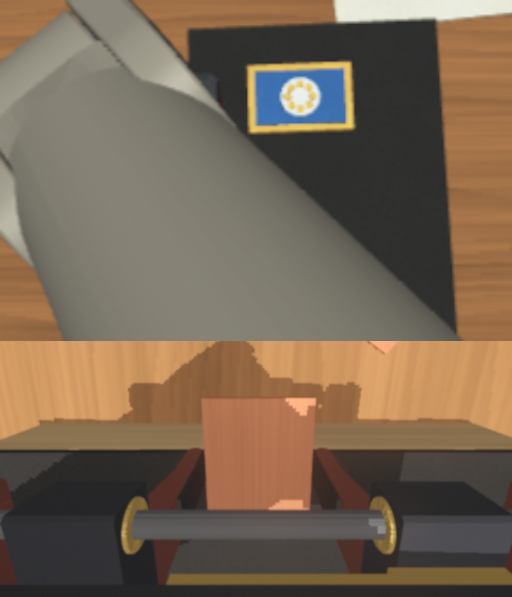

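Top and wrist views: the plate sticks out past the board's edge, with its outer end at wrist row ~157 and the edge at row ~209. It's still flat, and brass hasn't moved. Releasing now and regripping at the outer end.

Request:
{"fn": "send_rows", "kwargs": {
  "series": [0,0,0,0,0,0,0,0,0,0,0,0,0,0,0,0,0.08,0,0,0,0.18,0,0,0,0.28,0,0,0,0.36,0,0,0,0.41,0,0,0,0.42,0,0,0],
  "hand": 0.13
}}

```text
time_s: 18.5
tcp_pos: [0.5582, 0.1834, 0.0424]
orientation: [[-0.034, 0.999, 0.0], [0.999, 0.034, 0.0], [0.0, 0.0, -1.0]]
force: [-0.9, 0.6, -0.1]
opening: 0.0766
gripper_force: 0.0
```

Run:
```python
from h import *
s=r.get_state();print(s['time_s'],s['tcp_pos'],s['force'],s['opening'])
c=imaging.camera_info('wrist');b=imaging.capture('wrist');cv2.imwrite('pics/d2.png',b)
h=cv2.cvtColor(b,cv2.COLOR_BGR2HSV)
col=int(c['cx']);print([(i,*h[i,col].tolist()) for i in range(100,300,8)])
# predicted row of plate outer end and pads
for y in(.18,.185,.19,.195):
    R=np.array(c['R']);q=R@np.array([s['tcp_pos'][0],y,.075])+c['t'];print(y,(q[:2]/q[2]*c['fx']+[c['cx'],c['cy']]).round(0))
```

```text
18.5 [0.55816195 0.18338137 0.04239648] [-0.87408404  0.59009002 -0.1248058 ] 0.07660022957006073
[(100, 15, 140, 193), (108, 15, 139, 193), (116, 14, 140, 193), (124, 14, 143, 164), (132, 13, 147, 135), (140, 13, 146, 133), (148, 13, 146, 133), (156, 13, 147, 132), (164, 13, 148, 131), (172, 14, 147, 130), (180, 14, 150, 129), (188, 13, 147, 130), (196, 13, 147, 130), (204, 13, 146, 131), (212, 13, 146, 131), (220, 13, 147, 132), (228, 13, 148, 133), (236, 10, 144, 122), (244, 10, 143, 159), (252, 10, 143, 160), (260, 10, 143, 159), (268, 10, 142, 160), (276, 10, 141, 161), (284, 10, 141, 161), (292, 6, 54, 89)]
0.18 [260. 243.]
0.185 [260. 235.]
0.19 [260. 227.]
0.195 [261. 218.]
```

View pics/d2.png

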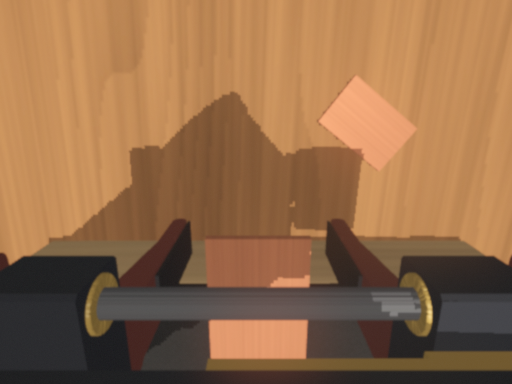

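Wrist view: the plate's outer end is at row 236 (y≈0.1845), centred between the open fingers. Lowering 9 mm, moving in 2 mm and gripping gently.

Request:
{"fn": "send_rows", "kwargs": {
  "series": [0,0,0.02,0,-0.01,0,0.04,0,-0.02,0,0.06,0,-0.02,0,0.08,0,-0.02,0,0.09,0,-0.02,0,0.09,0,-0.02,0,0.09,0,-0.02,0,0.09,0,-0.02,0,0.09,0,-0.02,0,0.09,0]
}}

```text
time_s: 19.55
tcp_pos: [0.5585, 0.1802, 0.0334]
orientation: [[-0.032, 0.999, 0.0], [0.999, 0.032, 0.0], [0.0, 0.0, -1.0]]
force: [-0.2, 0.4, -0.6]
opening: 0.0764
gripper_force: 0.0
```

Request:
{"fn": "send_rows", "kwargs": {
  "series": [0,0,0,0,0,0,0,0,0,0,0,0,0,0,0,0,0,0,0,0,0,0,0,0,0,0,0,0,0,0,0,0,0,0,0,0,0,0,0,0],
  "hand": 0.5,
  "squeeze": 6
}}

```text
time_s: 20.55
tcp_pos: [0.5584, 0.1802, 0.0334]
orientation: [[-0.032, 0.999, -0.0], [0.999, 0.032, 0.0], [0.0, -0.0, -1.0]]
force: [-0.2, 0.3, 0.8]
opening: 0.0599
gripper_force: 6.0
```

Request:
{"fn": "send_rows", "kwargs": {
  "series": [0,0,-0.02,0,0,0,-0.04,0,0,0,-0.06,0,0,0,-0.08,0,0,0,-0.1,0,0,0,-0.12,0,0,0,-0.14,0,0,0,-0.15,0,0,0,-0.15,0,0,0,-0.15,0]
}}

```text
time_s: 21.55
tcp_pos: [0.5585, 0.1803, 0.0484]
orientation: [[-0.032, 0.999, 0.0], [0.999, 0.032, 0.0], [0.0, 0.0, -1.0]]
force: [0.5, -0.6, -1.4]
opening: 0.0596
gripper_force: 6.0
```

Run:
```python
from h import *
s=r.get_state();print(s['force'],s['moment'])
a=imaging.capture('scene');b=imaging.capture('wrist')
cv2.imwrite('pics/f1.png',np.vstack([cv2.resize(a[140:300,160:400],(512,341)),cv2.resize(b[130:],(512,254))]))
```

```text
[ 0.52015542 -0.56106033 -1.36858532] [-0.00694775 -0.07578568  0.0625231 ]
```

View pics/f1.png

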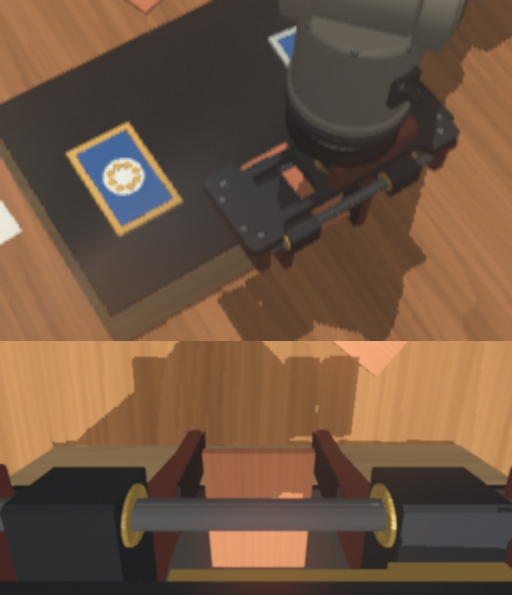

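Run:
```python
from h import *
c=imaging.camera_info('wrist');R=np.array(c['R'])
for X in((.529,.1845,.09),(.589,.1845,.09),(.529,.0945,.09),(.589,.0945,.09),(.529,.0945,.076),(.589,.0945,.076)):
    q=R@np.array(X)+c['t'];print(X,(q[:2]/q[2]*c['fx']+[c['cx'],c['cy']]).round(0))
```

```text
(0.529, 0.1845, 0.09) [204. 236.]
(0.589, 0.1845, 0.09) [318. 239.]
(0.529, 0.0945, 0.09) [207. 373.]
(0.589, 0.0945, 0.09) [305. 375.]
(0.529, 0.0945, 0.076) [210. 354.]
(0.589, 0.0945, 0.076) [302. 357.]
```

The inner end's row (356) matches the tilted prediction, so the plate is pivoting on its inner edge as intended. I'll follow the arc up to about 70°.

Request:
{"fn": "send_rows", "kwargs": {
  "series": [-0.02,0,-0.07,0,-0.05,0,-0.14,0,-0.08,0,-0.21,0,-0.11,0,-0.28,0,-0.2,0,-0.4,0,-0.3,0,-0.505,0,-0.42,0,-0.59,0,-0.49,0,-0.62,0,-0.56,0,-0.65,0,-0.56,0,-0.65,0]
}}

```text
time_s: 22.65
tcp_pos: [0.5604, 0.1225, 0.1135]
orientation: [[-0.03, 1.0, 0.0], [1.0, 0.03, -0.001], [-0.001, 0.0, -1.0]]
force: [0.2, 0.1, -1.5]
opening: 0.0597
gripper_force: 6.0
```

Run:
```python
from h import *
a=imaging.capture('scene');b=imaging.capture('wrist')
cv2.imwrite('pics/f2.png',np.vstack([cv2.resize(a[110:270,160:400],(512,341)),cv2.resize(b[130:],(512,254))]))
```

```text
(no output)
```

View pics/f2.png

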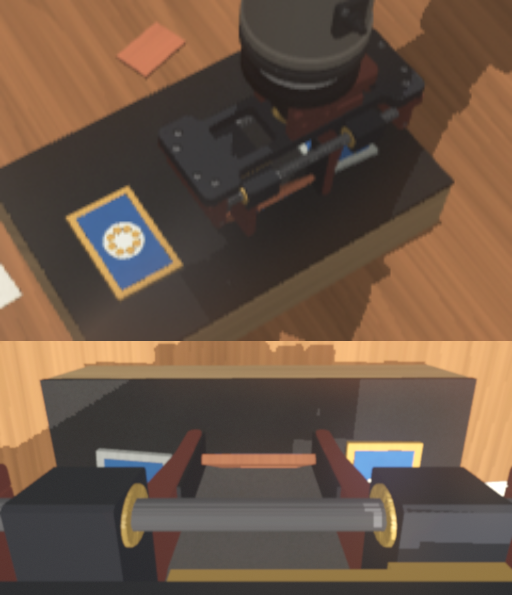

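The plate shows edge-on in the wrist view at row ~248, steeply tilted, and the bystanders haven't moved. Continuing over the top.

Request:
{"fn": "send_rows", "kwargs": {
  "series": [-0.08,0,-0.015,0,-0.18,0,-0.03,0,-0.28,0,-0.04,0,-0.38,0,-0.03,0,-0.48,0,-0.01,0,-0.57,0,0.02,0,-0.66,0,0.06,0,-0.75,0,0.11,0,-0.83,0,0.17,0,-0.83,0,0.17,0]
}}

```text
time_s: 23.75
tcp_pos: [0.5631, 0.0413, 0.0964]
orientation: [[-0.032, 0.999, 0.0], [0.999, 0.032, 0.001], [0.001, 0.0, -1.0]]
force: [-1.3, 1.1, 0.8]
opening: 0.0598
gripper_force: 6.0
```

Run:
```python
from h import *
a=imaging.capture('scene');b=imaging.capture('wrist')
cv2.imwrite('pics/f3.png',np.vstack([cv2.resize(a[110:270,160:400],(512,341)),cv2.resize(b[130:],(512,254))]))
```

```text
(no output)
```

View pics/f3.png

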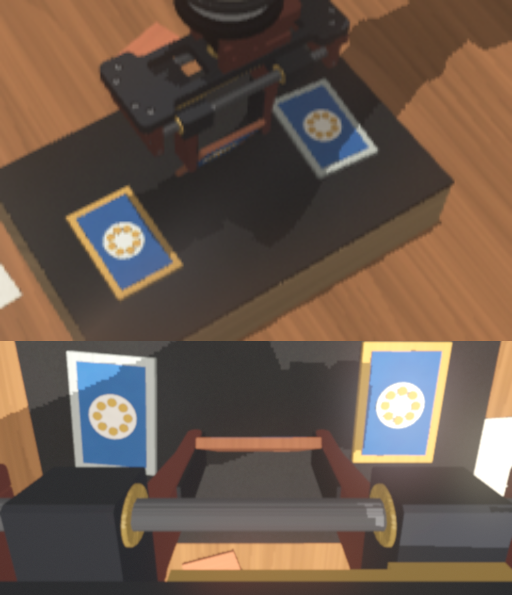

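The plate slid about 17 mm up through the pads and stayed near 70° instead of rotating. I'll lift it, take it left, hook its lower end below the board's left edge, and push right so the edge turns it past vertical.

Request:
{"fn": "send_rows", "kwargs": {
  "series": [0,0,-0.1,0,0,0,-0.22,0,0.05,0,-0.32,0,0.2,0,-0.32,0,0.35,0,-0.32,0,0.5,0,-0.32,0,0.65,0,-0.32,0,0.78,0,-0.32,0,0.85,0,-0.32,0,0.85,0,-0.32,0]
}}

```text
time_s: 24.85
tcp_pos: [0.5599, 0.1278, 0.1282]
orientation: [[-0.035, 0.999, -0.0], [0.999, 0.035, 0.001], [0.001, -0.0, -1.0]]
force: [0.1, 0.6, -1.4]
opening: 0.0596
gripper_force: 6.0
```

Request:
{"fn": "send_rows", "kwargs": {
  "series": [0.1,0,0,0,0.25,0,0,0,0.4,0,0,0,0.55,0,0,0,0.65,0,0,0,0.7,0,0.02,0,0.7,0,0.08,0,0.7,0,0.14,0,0.7,0,0.17,0,0.7,0,0.17,0]
}}

```text
time_s: 25.85
tcp_pos: [0.5576, 0.1951, 0.1105]
orientation: [[-0.031, 1.0, -0.001], [1.0, 0.031, -0.001], [-0.001, -0.001, -1.0]]
force: [-0.2, -0.2, -2.1]
opening: 0.0599
gripper_force: 6.0
```

Run:
```python
from h import *
s=r.get_state();print(s['time_s'],s['tcp_pos'],s['force'],s['opening'],s['gripper_force'])
a=imaging.capture('scene');b=imaging.capture('wrist')
cv2.imwrite('pics/f4.png',np.vstack([cv2.resize(a[140:300,160:400],(512,341)),cv2.resize(b[130:],(512,254))]))
```

```text
25.85 [0.55756023 0.19509061 0.11045032] [-0.19324004 -0.21030136 -2.08075576] 0.05993827320856786 5.9988317638635635
```

View pics/f4.png

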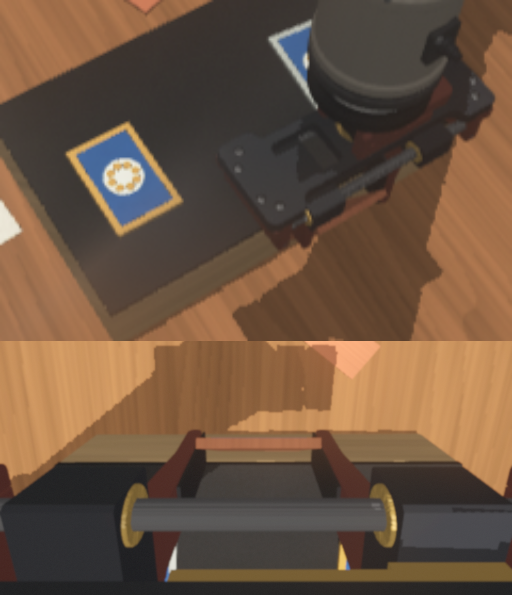

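That view shows the plate still gripped and steep, clear to the left of the edge, with its top edge at wrist row ~232. I've now gone past the picture limit, so from here I'll work from numbers only. Lowering 30 mm, then pushing right against the edge.

Request:
{"fn": "send_rows", "kwargs": {
  "series": [0,0,0.08,0,0,0,0.16,0,0,0,0.24,0,0,0,0.3,0,-0.08,0,0.3,0,-0.16,0,0.3,0,-0.22,0,0.3,0,-0.28,0,0.3,0,-0.32,0,0.3,0,-0.36,0,0.3,0]
}}

```text
time_s: 26.95
tcp_pos: [0.5593, 0.16, 0.0817]
orientation: [[-0.032, 0.999, 0.001], [0.999, 0.032, 0.0], [0.0, 0.001, -1.0]]
force: [0.1, 0.5, -0.8]
opening: 0.0599
gripper_force: 6.0
```

Request:
{"fn": "send_rows", "kwargs": {
  "series": [-0.05,0,0,0,-0.1,0,0,0,-0.15,0,0,0,-0.2,0,0,0,-0.25,0,0,0,-0.3,0,0,0,-0.35,0,0,0,-0.39,0,0,0,-0.42,0,0,0,-0.42,0,0,0]
}}

```text
time_s: 27.95
tcp_pos: [0.5604, 0.1175, 0.0813]
orientation: [[-0.032, 0.999, -0.0], [0.999, 0.032, -0.0], [-0.0, -0.0, -1.0]]
force: [0.2, 0.9, -0.8]
opening: 0.0595
gripper_force: 6.0
```

Run:
```python
from h import *
s=r.get_state();print(s['time_s'],s['tcp_pos'],s['force'],s['opening'],s['gripper_force'])
c=imaging.camera_info('wrist');b=imaging.capture('wrist');cv2.imwrite('pics/g1.png',b)
h=cv2.cvtColor(b,cv2.COLOR_BGR2HSV)
for col in(225,258,290):print(col,[(i,*h[i,col].tolist()) for i in range(100,292,8)])
R=np.array(c['R']);P=np.array(s['tcp_pos']);hz=P+[0,0,.037]
for a in(70,90,110,123,135):
    ar=np.deg2rad(a)
    for l in(.065,-.025):
        q=R@(hz+np.array([0,-np.cos(ar)*l,-np.sin(ar)*l]))+c['t'];print(a,l,(q[:2]/q[2]*c['fx']+[c['cx'],c['cy']]).round(0))
```

```text
27.95 [0.56039504 0.11747997 0.0813222 ] [ 0.18459787  0.91051129 -0.76020148] 0.05947103754625267 5.999898388981819
225 [(100, 14, 140, 169), (108, 14, 140, 166), (116, 14, 140, 168), (124, 14, 139, 167), (132, 13, 137, 166), (140, 13, 135, 164), (148, 13, 134, 165), (156, 110, 106, 135), (164, 109, 113, 136), (172, 109, 117, 137), (180, 108, 123, 137), (188, 108, 126, 136), (196, 108, 126, 136), (204, 108, 130, 137), (212, 108, 128, 139), (220, 108, 132, 139), (228, 108, 135, 138), (236, 9, 131, 167), (244, 10, 132, 184), (252, 4, 31, 66), (260, 4, 28, 64), (268, 10, 26, 89), (276, 10, 26, 89), (284, 10, 27, 86)]
258 [(100, 15, 129, 229), (108, 15, 128, 229), (116, 15, 132, 219), (124, 14, 139, 171), (132, 13, 139, 169), (140, 14, 134, 169), (148, 12, 131, 170), (156, 113, 93, 135), (164, 111, 99, 136), (172, 18, 106, 183), (180, 16, 24, 201), (188, 18, 23, 198), (196, 19, 132, 178), (204, 150, 5, 168), (212, 108, 124, 138), (220, 109, 123, 137), (228, 108, 128, 139), (236, 9, 124, 166), (244, 10, 125, 185), (252, 10, 26, 89), (260, 9, 28, 91), (268, 11, 30, 92), (276, 8, 23, 89), (284, 13, 26, 87)]
290 [(100, 15, 129, 223), (108, 15, 130, 224), (116, 15, 130, 224), (124, 15, 130, 224), (132, 15, 128, 225), (140, 13, 135, 168), (148, 12, 135, 178), (156, 112, 97, 161), (164, 112, 91, 140), (172, 111, 98, 136), (180, 111, 107, 136), (188, 110, 113, 136), (196, 108, 116, 136), (204, 108, 124, 138), (212, 108, 123, 135), (220, 108, 127, 137), (228, 108, 124, 138), (236, 9, 127, 166), (244, 10, 128, 184), (252, 9, 28, 90), (260, 9, 28, 90), (268, 9, 28, 91), (276, 10, 26, 89), (284, 10, 26, 88)]
70 0.065 [258. 233.]
70 -0.025 [261. 246.]
90 0.065 [259. 204.]
90 -0.025 [260. 264.]
110 0.065 [260. 176.]
110 -0.025 [259. 278.]
123 0.065 [261. 159.]
123 -0.025 [259. 285.]
135 0.065 [262. 146.]
135 -0.025 [259. 288.]
```

The blue face now shows at wrist rows 152–236, so the plate is past vertical at about 120°. Lifting clear, moving right and laying it down.

Request:
{"fn": "send_rows", "kwargs": {
  "series": [0,0,-0.1,0,0,0,-0.22,0,-0.02,0,-0.33,0,-0.08,0,-0.37,0,-0.2,0,-0.37,0,-0.32,0,-0.37,0,-0.44,0,-0.37,0,-0.55,0,-0.37,0,-0.62,0,-0.35,0,-0.62,0,-0.33,0]
}}

```text
time_s: 29.0
tcp_pos: [0.5624, 0.0544, 0.1139]
orientation: [[-0.03, 1.0, -0.0], [1.0, 0.03, -0.001], [-0.001, -0.0, -1.0]]
force: [0.6, 0.0, -1.9]
opening: 0.06
gripper_force: 6.0
```

Request:
{"fn": "send_rows", "kwargs": {
  "series": [0,0,0.07,0,0,0,0.14,0,-0.05,0,0.21,0,-0.11,0,0.28,0,-0.18,0,0.35,0,-0.24,0,0.42,0,-0.29,0,0.49,0,-0.33,0,0.56,0,-0.36,0,0.62,0,-0.37,0,0.64,0]
}}

```text
time_s: 30.0
tcp_pos: [0.5632, 0.0194, 0.0494]
orientation: [[-0.033, 0.999, -0.001], [0.999, 0.033, 0.001], [0.001, -0.001, -1.0]]
force: [-0.4, -1.6, 0.7]
opening: 0.06
gripper_force: 6.0
```

Run:
```python
from h import *
s=r.get_state();print(s['time_s'],s['tcp_pos'],s['force'],s['opening'],s['gripper_force'])
c=imaging.camera_info('wrist');b=imaging.capture('wrist');cv2.imwrite('pics/g2.png',b)
h=cv2.cvtColor(b,cv2.COLOR_BGR2HSV)
for col in(235,285):print(col,[(i,*h[i,col].tolist()) for i in range(20,292,8)])
m=cv2.inRange(h,(100,60,40),(130,255,255));m[:,:195]=0;m[:,325:]=0
ys,xs=np.nonzero(m);print(ys.min(),ys.max(),[(y,np.ptp(xs[ys==y])) for y in range(ys.min(),ys.max(),12) if (ys==y).any()])
```

```text
30.0 [0.56323734 0.01938381 0.04938846] [-0.44830209 -1.6291916   0.68169249] 0.0599544039619296 6.000611186027527
235 [(20, 6, 19, 66), (28, 5, 24, 65), (36, 10, 23, 66), (44, 17, 27, 66), (52, 9, 27, 66), (60, 11, 29, 70), (68, 10, 32, 71), (76, 6, 35, 73), (84, 9, 35, 73), (92, 6, 33, 77), (100, 11, 129, 224), (108, 115, 91, 129), (116, 109, 128, 131), (124, 109, 127, 131), (132, 108, 128, 131), (140, 108, 128, 133), (148, 108, 126, 132), (156, 111, 61, 143), (164, 17, 34, 195), (172, 17, 24, 199), (180, 19, 139, 182), (188, 18, 55, 190), (196, 16, 43, 195), (204, 18, 22, 198), (212, 108, 129, 138), (220, 108, 128, 139), (228, 108, 132, 141), (236, 108, 136, 141), (244, 108, 137, 143), (252, 108, 138, 144), (260, 109, 128, 143), (268, 10, 132, 181), (276, 3, 65, 71), (284, 176, 36, 57)]
285 [(20, 20, 23, 66), (28, 15, 23, 66), (36, 15, 24, 65), (44, 15, 23, 66), (52, 9, 27, 67), (60, 4, 26, 69), (68, 10, 32, 71), (76, 6, 34, 75), (84, 177, 34, 76), (92, 177, 33, 77), (100, 11, 127, 221), (108, 112, 94, 184), (116, 107, 134, 188), (124, 107, 135, 189), (132, 107, 135, 189), (140, 106, 134, 189), (148, 106, 132, 188), (156, 107, 132, 184), (164, 18, 22, 198), (172, 18, 23, 197), (180, 19, 129, 182), (188, 16, 28, 197), (196, 18, 23, 198), (204, 112, 52, 151), (212, 109, 124, 140), (220, 108, 128, 140), (228, 108, 130, 139), (236, 108, 132, 141), (244, 108, 134, 143), (252, 108, 136, 143), (260, 108, 133, 144), (268, 10, 131, 181), (276, 5, 67, 95), (284, 3, 34, 76)]
108 261 [(108, np.int64(91)), (120, np.int64(91)), (132, np.int64(92)), (144, np.int64(93)), (156, np.int64(93)), (168, np.int64(94)), (180, np.int64(94)), (192, np.int64(95)), (204, np.int64(96)), (216, np.int64(96)), (228, np.int64(97)), (240, np.int64(98)), (252, np.int64(98))]
```

It's face up and nearly flat (blue at rows 108–261). Lowering the last 6 mm, releasing and retreating.

Request:
{"fn": "send_rows", "kwargs": {
  "series": [-0.005,0,0.02,0,-0.01,0,0.04,0,-0.01,0,0.06,0,-0.01,0,0.06,0,-0.01,0,0.06,0,-0.01,0,0.06,0,-0.01,0,0.06,0,-0.01,0,0.06,0,-0.01,0,0.06,0,-0.01,0,0.06,0]
}}

```text
time_s: 31.05
tcp_pos: [0.5637, 0.0184, 0.0444]
orientation: [[-0.032, 0.999, 0.0], [0.999, 0.032, 0.0], [0.0, 0.0, -1.0]]
force: [0.9, -0.4, -0.9]
opening: 0.0599
gripper_force: 6.0
```

Request:
{"fn": "send_rows", "kwargs": {
  "series": [0,0,0,0,0,0,0,0,0,0,0,0,0,0,0,0,0,0,0,0,0,0,0,0,0,0,0,0,0,0,0,0,0,0,0,0,0,0,0,0],
  "hand": 0.13
}}

```text
time_s: 32.05
tcp_pos: [0.5637, 0.0182, 0.0444]
orientation: [[-0.032, 0.999, -0.0], [0.999, 0.032, -0.0], [-0.0, -0.0, -1.0]]
force: [0.0, 0.2, -0.4]
opening: 0.0762
gripper_force: 0.0
```

Request:
{"fn": "send_rows", "kwargs": {
  "series": [0,0,-0.05,0,0,0,-0.15,0,0,0,-0.25,0,0,0,-0.4,0,0,0,-0.55,0,0,0,-0.7,0,0,0,-0.85,0,0,0,-0.95,0,0,0,-1,0,0,0,-1,0]
}}

```text
time_s: 33.05
tcp_pos: [0.564, 0.0182, 0.1451]
orientation: [[-0.032, 0.999, 0.001], [0.999, 0.032, -0.0], [-0.0, 0.001, -1.0]]
force: [0.1, 0.3, -0.8]
opening: 0.0765
gripper_force: 0.0
```

Run:
```python
from h import *
s=r.get_state();print(s['time_s'],s['tcp_pos'],s['force'],s['opening'])
c=imaging.camera_info('wrist');b=imaging.capture('wrist');cv2.imwrite('pics/g3.png',b)
h=cv2.cvtColor(b,cv2.COLOR_BGR2HSV)
m=cv2.inRange(h,(100,60,40),(130,255,255))
for k in cv2.findContours(m,cv2.RETR_EXTERNAL,cv2.CHAIN_APPROX_NONE)[0]:
    if cv2.contourArea(k)>500:
        p=np.array([ray(c,q,.075)[:2] for q in k[:,0]],np.float32);print(np.round(cv2.boundingRect(k)),cv2.minAreaRect(p*1000))
```

```text
33.05 [0.5640249  0.01820563 0.14507339] [ 0.13359287  0.3141139  -0.75515565] 0.07651018498428819
[105 114  58  93] ((455.94921875, 38.68296432495117), (77.75882720947266, 47.686954498291016), 86.9813232421875)
[230 107  57  90] ((561.7357788085938, 49.449642181396484), (46.95803451538086, 76.25137329101562), 1.8268862962722778)
[347 105  64  91] ((663.5752563476562, 53.96484375), (47.05620574951172, 76.95030212402344), 1.7750762701034546)
```

```bash
python3 -c "
from workcell import ticket
print(ticket.sign_off())"
```

```text
the job is handed in; nothing more can be done
None
```

I flipped the copper plaque and handed the job in at about 33 s: it lies flat, face up and wholly on the board, about 99 mm in from the left edge. Brass and steel moved no more than about 1.5 mm. No verdict came back, and I viewed 12 pictures against the limit of 10.

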